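# Lock the medicine case with its square key

## Robot

A 7-joint arm with a two-finger parallel gripper is mounted at the origin on a cart in front of the work surface, level with it; the furniture and walls round the work are solid. World frame = base frame: x ahead of the robot, y to its left, z up, the work surface at z = 0. Lengths are in m, angles in rad, forces in N, time in s.
With the tool pointing down it reaches from about 0.4 to 0.85 m from the base axis. Payload 10.4 kg.
Tool frame: the origin (TCP) lies between the finger pads; the fingertips stand ahead of it and the grasp point (between the pads) lies 3 mm ahead of it (r.tips_ahead is the z of the fingertips in the tool frame, in m); z points along the fingers, y is the line along which they close (so a half turn about z gives the same grasp; the last joint's range is limited). The gripper opens to 87 mm and grips with 3 to 60 N. Pads are 19 mm wide; open, the fingers measure 117 mm over their backs; the gripper's body (75 mm by 190 mm) begins 51 mm behind the grasp point.
Start: joints at [-1.162, 0.332, -0.065, 1.46, 0.022, 1.35, -0.088], TCP at [0.262, 0.568, 0.245] pointing down, gripper open.
Joint ranges: [-2.6, 2.6], [-0.5, 2.12], [-1.47, 1.34], [0.16, 2.42], [-1.27, 4.41], [0.06, 2.06], [-2.6, 2.6]. Speed limits (rad/s): [2.22, 2.22, 2.79, 2.79, 3.14, 3.14, 3.14].

## Interface

Orientations are given as a unit quaternion [x, y, z, w].
In Python, from bench import telemetry, camera, get_calibration, r gives the robot as it stands.
- The arm moves only by the tool drive_tool, never from a script. Its argument "series" is one flat list of numbers, 7 for each row, row after row: the turn, a rotation vector about the tool's x, y, z in units of 5 degrees (1.0 is 5 degrees), then the shift along the tool's x, y, z in units of 40 mm (1.0 is 40 mm), then the opening, from -1 (shut) to 1 (fully open). A call has 1 to 10 rows; each row is the pose to reach, as a shift and turn from the pose commanded when the call began, along the tool's axes at that moment; what a row does not reach only later rows make up. A row lasts 1/12 s, in which the tool goes at most 41.7 mm and 7.16 degrees, less where a joint would pass 70% of its speed; a pose out of reach is approached as far as the arm can. A call with a gripper value outside its range is refused whole. The fingers move at their own pace and stop on an object; "grip_force" is the grip in N (left out, the last holds). Time passes only in rows, so rows that repeat a pose let the fingers close. It gives the time, the measured TCP pose, the force, the opening and the grip force at its end, in the units of the state.
- telemetry.read_state(): the state, without advancing time (a new reading comes with each control period).
- camera(name): name is "scene" or "top" or "wrist"; returns the picture (480x640x3 uint8, red, green, blue); there is no depth.
- get_calibration(name): a dict with "fovy" (degrees; the focal length in pixels is half the picture's height over the tangent of half this angle, whatever the lens; pixels are square), "cx", "cy" (the principal point, pixels), "xyz" and "rotation" of the camera in the world. Camera axes: x right, y up, looking along -z (the intrinsics and any distortion apply to the point x, -y, -z); pixel columns grow to the right and rows downward; lengths in m; the calibration is good to about 2 mm. A picture is of the moment at which its call begins: read the wrist's pose just before it. get_calibration takes no time and is no camera call; for the wrist camera it gives the pose at the moment of the call.
- r.close_job(): hands the job in; it is judged then, once.
The state is a dict: "time": time; "joint_positions": joint angles; "joint_vel": joint speeds; "joint_torque": joint torques, N m; "ee_pos": TCP position; "eef_rot": TCP orientation; "ft_force": force on the tool from outside, world axes, zero at the start; "torque": the same for the moment, N m; "width": finger opening in m; "grip_force": force on a finger pad.
Only numpy, scipy, OpenCV 4.12 (cv2) and the standard library are available. Lean on these libraries where they do the work, as an engineer would, in place of code of your own. Each camera call takes 0.05 s, during which the arm holds its last target. There are 200 camera calls.

## Task

Before the bus drives on, lock the medicine case: take the red-handled key out of its holder, put its square tip fully into the square recess of the knob on the lid and, with the key, turn the knob clockwise as far as it goes, so that its yellow pointer is at the red mark. Then stand the key back in its holder, fully down and upright, and let it go. Leave the label roll and the swab box where they are.

Things in the scene. Friction and masses are not known exactly. Their poses are not given: they have to be found in the camera images.
- case: white medicine case, 150 (x) x 230 (y) x 75 mm high, fixed to the worktop, its place and yaw vary. Origin: centre of its underside; z up; its -x side (folded grey handle, hasp) faces roughly to the robot. The knob's axis is upright at x = -20 mm, y = 0 in the case frame; the knob stands on the lid (lid top 75 mm above the origin)
- lock_mouth (a point): centre of the mouth of the square recess in the knob's top, 93 mm above the worktop, 18 mm above the lid; it turns with the knob, z up, x and y along the walls of the recess. The knob is round and black, 47 mm in diameter, 18 mm high, with a steel middle. The recess is 14.5 mm square, 13 mm deep, flat floor, its mouth chamfered by 2 mm. A yellow pointer on the knob's rim lies on the point's -x axis
- lock (a joint): turn of the knob in rad, clockwise seen from above as it grows: the knob's yaw is the yaw of the case minus this value. 0 = unlocked, pointer at the green mark (towards the case's -x side); 1.10 = locked, at the hard stop, pointer at the red mark. It starts between 0 and 0.3 and stays where it is left; about 0.08 N m of friction. The key tip has about 0.25 rad of play either way in the recess, so the key must turn farther than the knob
- holder: grey key holder, fixed to the worktop: foot 74 x 74 x 12 mm, block 46 x 46 mm, 45 mm high overall, origin at the centre of its underside; x and y along its sides. It stands to the left or to the right of the case
- holder_mouth (a point): centre of the mouth of the square hole in the holder's top, 45 mm above the worktop; hole 16.5 mm square, 36 mm deep, chamfered by 2 mm, its walls along the holder's x and y
- key: key, 82 mm long, about 0.12 kg, standing upright with its tip in the holder, its collar resting on the holder's top. Origin: centre of the tip's end face; z runs up to the handle. Square tip 12 x 12 mm from z = 0 to 32 mm (first 4 mm only 8.5 mm wide), faces along the key's x and y; round steel collar 32 mm in diameter from z = 32 to 37 mm; neck 17 mm in diameter; flat red and black handle 56 (x) x 18 (y) x 38 mm, z = 44 to 82 mm, to be gripped across its 18 mm
- key_tip (a point): centre of the end face of the key's tip (same as the key's origin), axes as the key's
- label_roll: white label roll, 69 mm in diameter, 30 mm high, lying flat, loose; on the other side of the case than the holder; origin under its centre
- swab_box: small white and blue swab box, 52 x 60 x 57 mm, loose, behind the case on the left; origin under its centre
Not all that is in view belongs to the job. Leave any purple or turquoise look-alike of the key alone.

How it is judged:
On the way, in this order (a step that is already met when the one before it is completed fails the run):
1. the key's tip is fully in the knob's recess while the knob is still unlocked (horizontal distance between key_tip and lock_mouth below 0.005 m and z of key_tip in the frame of lock_mouth below -0.009 m and value of joint lock below 0.7 rad), for 0.2 s.
2. the knob is at its locked stop with the key still in the recess (value of joint lock above 0.98 rad and horizontal distance between key_tip and lock_mouth below 0.005 m and z of key_tip in the frame of lock_mouth below -0.007 m), for 0.1 s.
At the end, for the whole second after the job is handed in: the knob is locked (joint above 0.98 rad, the stop being at 1.10) and the key stands released in its holder: tip more than 28 mm below the hole's mouth (32 mm when home), within 6 mm of its centre, tilted less than 0.12 rad, at rest (value of joint lock above 0.98 rad and horizontal distance between key_tip and holder_mouth below 0.006 m and z of key_tip in the frame of holder_mouth below -0.028 m and angle between key's own z axis and vertical below 0.12 rad and linear speed of key below 0.02 m/s); the robot touches nothing.
It fails at once if the label roll or the swab box is moved by more than 25 mm (distance of any of label_roll, swab_box from where it was at the start of the episode above 0.025 m).
It also fails if it takes over 56 s, if anything falls off the work surface, if the arm or the gripper's body presses on something with over 40 N, if the wrist force passes 120 N, or if a joint passes its speed limit or range.

## Working session

There is one attempt and no reset: what is moved stays moved. The work goes in short steps, Python scripts to look and compute and a tool call to move; the robot and the scene stay as the last step left them, time stands still between calls to the robot, and variables do not carry over. Pictures are saved under pics/ and viewed, at most 10 in all, crops included, and the job is handed in when it is done.

Besides the shell and the picture viewer there is one more tool, called as name(argument=value, ...) on one line, values as JSON. drive_tool: Moves the arm, as the interface text tells. Its arguments: {"type":"object","properties":{"series":{"type":"array"},"grip_force":{"type":"number"}},"required":["series"]}

```bash
ls; mkdir -p pics; python3 - <<'E'
from bench import telemetry, camera, get_calibration, r
import cv2
for n in ("scene","top"):
    im=camera(n); cv2.imwrite(f"pics/{n}0.png",im[:,:,::-1]); print(n,get_calibration(n))
print(telemetry.read_state(), r.tips_ahead)
E
```

```text
pics
scene {'fovy': 56.04168467090611, 'cx': 318.40041921362433, 'cy': 235.86652682045158, 'xyz': array([-0.04979054,  0.40800022,  0.62745834]), 'rotation': array([-0.21427119,  0.37599264,  0.79572835, -0.42371426])}
top {'fovy': 53.376945869159464, 'cx': 326.0784277459676, 'cy': 241.06588092193115, 'xyz': array([0.30570141, 0.05094498, 1.23551587]), 'rotation': array([-0.07056877,  0.0771925 ,  0.73180721, -0.67343862])}
{'time': 0.1, 'joint_positions': array([-1.16162417,  0.33277852, -0.06472063,  1.46090204,  0.02158319,
        1.34991272, -0.08847943]), 'joint_vel': array([-0.00138492, -0.00094819, -0.00116609, -0.00194417,  0.00033029,
        0.0007786 ,  0.0010624 ]), 'joint_torque': array([ 1.51597906e-03, -6.24542284e+01,  2.47502985e-02, -3.90718782e+01,
       -6.14347681e-02,  3.65760690e-02,  5.92314814e-05]), 'ee_pos': array([0.26139429, 0.56733456, 0.24383102]), 'eef_rot': array([ 2.14185364e-01,  9.76792815e-01, -6.41672421e-04, -1.20784233e-04]), 'ft_force': array([ 0.13702687, -0.04374989,  0.05678007]), 'torque': array([ 0.0653661 , -0.01855471, -0.02221453]), 'grip_force': 0.0, 'width': 0.08710992081428569} 0.022
```

View pics/scene0.png

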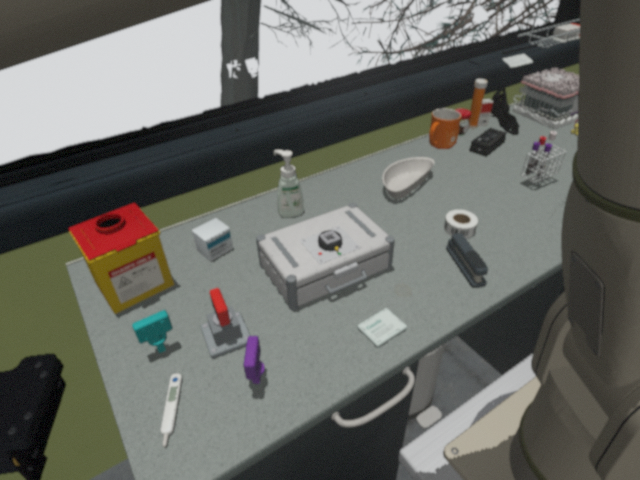

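View pics/top0.png

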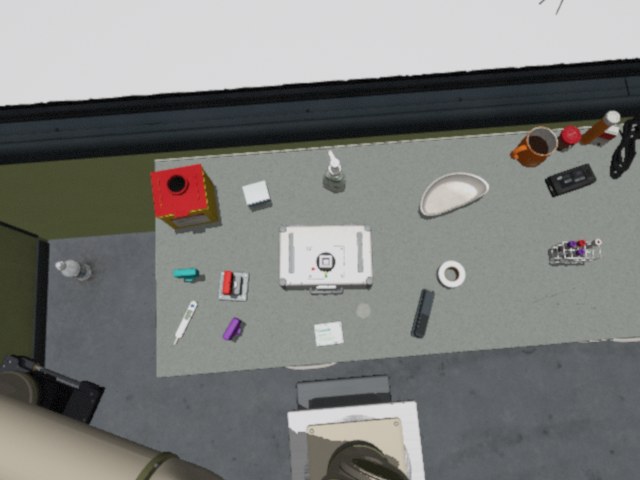

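Candidates for the key:
- Red handle in the grey holder: top (231,283), scene (220,307).
- Turquoise look-alike: top (187,273), scene (153,327).
- Purple look-alike: top (233,328), scene (253,360).

By the description it is the red one. The knob is at top (326,262). I'll check with one close crop sheet.

```bash
cat > h.py <<'E'
import numpy as np, cv2
from scipy.spatial.transform import Rotation as R
from bench import telemetry, camera, get_calibration, r
def K(c):
    f=240/np.tan(np.radians(c["fovy"]/2)); return f
def pix2w(c,uv,z):
    f=K(c); u,v=uv
    d=R.from_quat(c["rotation"]).apply([(u-c["cx"])/f,-(v-c["cy"])/f,-1])
    t=(z-c["xyz"][2])/d[2]; return np.array(c["xyz"])+t*d
def w2pix(c,p):
    f=K(c); q=R.from_quat(c["rotation"]).inv().apply(np.array(p)-c["xyz"])
    return np.stack([c["cx"]+f*q[...,0]/-q[...,2], c["cy"]-f*q[...,1]/-q[...,2]],-1)
def tool_move(target_xyz,target_q):
    """row values (turn in 5deg, shift in 40mm) from the measured pose to a target pose"""
    s=telemetry.read_state(); T=R.from_quat(s["eef_rot"])
    return (T.inv()*R.from_quat(target_q)).as_rotvec()/np.radians(5), T.inv().apply(np.array(target_xyz)-s["ee_pos"])/0.04
E
python3 - <<'E'
from h import *
t=cv2.imread("pics/top0.png"); s=cv2.imread("pics/scene0.png")
a=cv2.resize(t[220:310,160:260],None,fx=4,fy=4,interpolation=cv2.INTER_CUBIC)
b=cv2.resize(t[220:310,280:380],None,fx=4,fy=4,interpolation=cv2.INTER_CUBIC)
cv2.imwrite("pics/crop1.png",np.hstack([a,b]))
c=get_calibration("top")
print("Rot",R.from_quat(c["rotation"]).as_matrix().round(3))
for n,uv,z in [("keytop",(229,283),.095),("holderfoot",(234,287),.012),("knob",(326,262),.093),("case",(326,256),.075),("roll",(452,274),.03),("swab",(257,195),.057),("turq",(187,273),.08)]:
    print(n,pix2w(c,uv,z).round(3))
c=get_calibration("scene")
for n,uv,z in [("keytop",(215,293),.095),("knob",(331,237),.093)]: print(n,pix2w(c,uv,z).round(3))
E
```

```text
Rot [[-0.083  0.975 -0.207]
 [-0.997 -0.081  0.018]
 [ 0.001  0.208  0.978]]
keytop [0.464 0.27  0.095]
holderfoot [0.464 0.274 0.012]
knob [0.496 0.034 0.093]
case [0.514 0.033 0.075]
roll [ 0.449 -0.283  0.03 ]
swab [0.691 0.197 0.057]
turq [0.499 0.374 0.08 ]
keytop [0.484 0.275 0.095]
knob [0.497 0.034 0.093]
```

View pics/crop1.png

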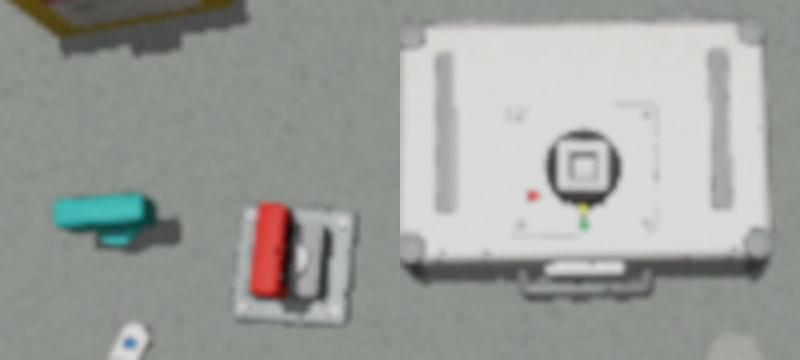

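The crop confirms it: the red handle stands in the grey holder, long side roughly along image vertical (crop (269,250)), and the turquoise one lies apart on the left. The knob pointer (583,208) is next to the green mark. Next is a hover above the key.

```bash
python3 - <<'E'
from h import *
c=get_calibration("top")
for n,uv,z in [("k1",(160+273/4,220+205/4),.095),("k2",(160+266/4,220+296/4),.095)]+[("f",(160+a/4,220+b/4),.012) for a,b in [(240,207),(356,212),(350,322),(235,320)]]:
    print(n,pix2w(c,uv,z).round(4))
w=get_calibration("wrist"); s=telemetry.read_state(); T=R.from_quat(s["eef_rot"])
print("fov",w["fovy"],w["cx"],w["cy"],"wrist in tool",T.inv().apply(w["xyz"]-s["ee_pos"]).round(4),(T.inv()*R.from_quat(w["rotation"])).as_matrix().round(3))
q=R.from_matrix(np.array([[-1,0,0],[0,1,0],[0,0,-1]])).as_quat()
print(tool_move([.465,.272,.22],q))
E
```

```text
k1 [0.4928 0.2711 0.095 ]
k2 [0.4384 0.2775 0.095 ]
f [0.5069 0.3084 0.012 ]
f [0.4974 0.2339 0.012 ]
f [0.427  0.2412 0.012 ]
f [0.4344 0.3143 0.012 ]
fov 70.19271398744773 312.91669175339274 234.7704727183165 wrist in tool [ 0.0726  0.0006 -0.1402] [[ 0.002  0.962  0.272]
 [ 1.    -0.001 -0.   ]
 [ 0.     0.272 -0.962]]
(array([-1.48208773e-02, -2.78978530e-03, -4.94709588e+00]), array([-7.71251315, -4.57528622,  0.60204828]))
```

drive_tool(series=[0,0,-1.2,-0.8,-0.45,0.1,0.15,0,0,-2.4,-1.7,-1.0,0.3,0.15,0,0,-3.65,-2.6,-1.5,0.6,0.15,0,0,-3.65,-3.5,-2.0,0.6,0.15,0,0,-3.65,-4.4,-2.55,0.6,0.15,0,0,-3.65,-5.3,-3.1,0.6,0.15,0,0,-3.65,-6.2,-3.6,0.6,0.15,0,0,-3.65,-7.0,-4.1,0.6,0.15,0,0,-3.65,-7.71,-4.51,0.6,0.15,0,0,-3.65,-7.71,-4.51,0.6,0.15], grip_force=30)

```text
time: 0.93
ee_pos: [0.4703, 0.2674, 0.2205]
eef_rot: [0.062, 0.998, -0.001, 0.001]
ft_force: [-0.3, -0.1, 0.8]
width: 0.0504
grip_force: 0.0
```

drive_tool(series=[0,0,0,0,0,0,0.15,0,0,0,0,0,0,0.15,0,0,0,0,0,0,0.15])

```text
time: 1.18
ee_pos: [0.4652, 0.276, 0.2203]
eef_rot: [0.056, 0.998, 0.0, -0.0]
ft_force: [-0.6, 0.1, 1.1]
width: 0.0502
grip_force: 0.0
```

```bash
cat > snap.py <<'E'
from h import *
import sys,json
s=telemetry.read_state(); w=get_calibration("wrist"); im=camera("wrist")
cv2.imwrite(f"pics/{sys.argv[1]}.png",im[:,:,::-1])
json.dump({k:np.array(v).tolist() for k,v in w.items()},open(f"pics/{sys.argv[1]}.json","w"))
print(s["time"],s["ee_pos"].round(4),R.from_quat(s["eef_rot"]).as_matrix()[:,1].round(4),s["joint_positions"].round(2),s["ft_force"].round(1),s["width"].round(4),s["grip_force"])
E
python3 snap.py w1
```

```text
Traceback (most recent call last):
  File "snap.py", line 6, in <module>
    print(s["time"],s["ee_pos"].round(4),R.from_quat(s["eef_rot"]).as_matrix()[:,1].round(4),s["joint_positions"].round(2),s["ft_force"].round(1),s["width"].round(4),s["grip_force"])
                                                                                                                                                  ^^^^^^^^^^^^^^^^
AttributeError: 'float' object has no attribute 'round'
```

View pics/w1.png

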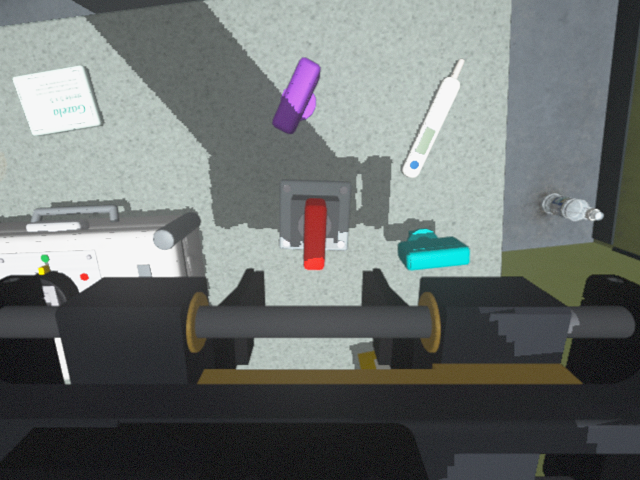

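Red key handle at (315,233), holder foot around (315,215), purple and turquoise ones clear at (298,95) and (434,250). I'll measure the handle by segmenting it.

```bash
sed -i 's/s\["width"\].round(4)/round(s["width"],4)/' snap.py; python3 - <<'E'
from h import *
import json
w=json.load(open("pics/w1.json")); im=cv2.imread("pics/w1.png"); 
h=cv2.cvtColor(im,cv2.COLOR_BGR2HSV)
m=((h[...,1]>150)&((h[...,0]<8)|(h[...,0]>172))&(h[...,2]>60)).astype(np.uint8); m[:, :250]=0;m[:,380:]=0;m[:180]=0;m[290:]=0
n,_,st,ce=cv2.connectedComponentsWithStats(m); i=1+st[1:,4].argmax(); print(st[i],ce[i])
cn=max(cv2.findContours(m,0,2)[0],key=cv2.contourArea); print(cv2.minAreaRect(cn))
print(h[195:275:5,315,2], [h[y,300:332,2].tolist() for y in (210,250)])
for x,y in [(316,198),(314,270),(316,218)]: print(pix2w(w,(x,y),.095).round(4))
cv2.imwrite("pics/c2.png",cv2.resize(im[170:290,250:380],None,fx=5,fy=5,interpolation=cv2.INTER_CUBIC)[:600,:650])
# predicted model edges
for yaw in (-4,-6,-8):
  a=R.from_euler("z",yaw,degrees=True)
  print(yaw,w2pix(w,a.apply([[-.028,-.009,.095],[-.028,.009,.095],[.028,.009,.095],[.028,-.009,.095],[-.023,-.023,.045],[-.023,.023,.045],[.023,.023,.045],[.023,-.023,.045],[-.037,-.037,.012],[-.037,.037,.012]])+[.4664,.2745,0]).round(0).tolist())
E
```

```text
[ 304  199   22   71 1390] [314.47194245 233.88633094]
((314.6663513183594, 234.01480102539062), (20.39496421813965, 70.24932098388672), 1.2730300426483154)
[ 95 119 141 168 171 171 170 168 169 167 168 171 171 247 247 212] [[105, 106, 108, 108, 106, 133, 149, 155, 164, 168, 169, 171, 172, 170, 169, 168, 171, 169, 171, 170, 168, 168, 164, 164, 154, 145, 120, 107, 105, 108, 105, 108], [181, 186, 187, 143, 131, 154, 161, 164, 169, 173, 171, 174, 172, 171, 168, 171, 170, 170, 171, 172, 171, 164, 158, 152, 137, 165, 199, 191, 186, 171, 168, 173]]
[0.4383 0.2815 0.095 ]
[0.4982 0.2734 0.095 ]
[0.4542 0.2797 0.095 ]
-4 [[298.0, 199.0], [321.0, 198.0], [323.0, 265.0], [302.0, 266.0], [286.0, 196.0], [335.0, 194.0], [336.0, 241.0], [289.0, 243.0], [274.0, 178.0], [347.0, 175.0]]
-6 [[299.0, 199.0], [322.0, 199.0], [322.0, 266.0], [300.0, 266.0], [287.0, 195.0], [336.0, 195.0], [335.0, 242.0], [288.0, 243.0], [275.0, 176.0], [348.0, 176.0]]
-8 [[301.0, 199.0], [324.0, 199.0], [321.0, 266.0], [299.0, 266.0], [287.0, 194.0], [337.0, 196.0], [335.0, 243.0], [287.0, 242.0], [276.0, 175.0], [349.0, 177.0]]
```

View pics/c2.png

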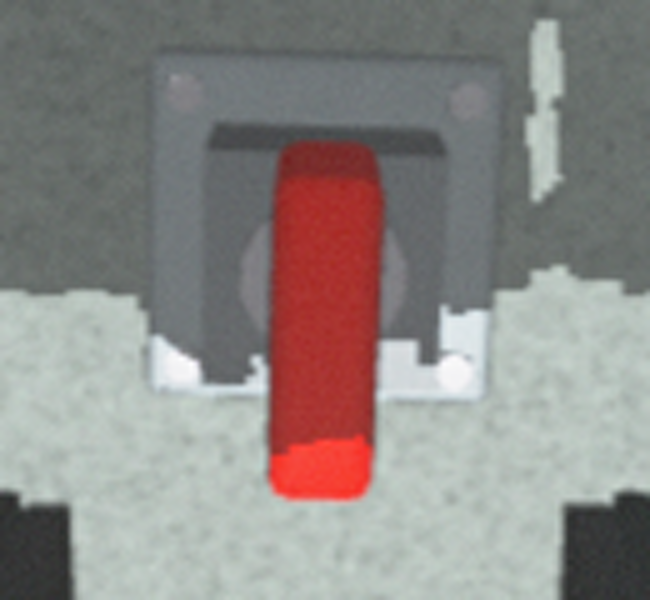

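The crop shows the handle top's corners at about (305,206)–(326,206) and (304,269)–(324,269) in the full picture. I'll take a settled picture to refine this numerically.

```bash
cat > red.py <<'E'
from h import *
from scipy.optimize import least_squares
def redmask(im,box):
    h=cv2.cvtColor(im,cv2.COLOR_BGR2HSV)
    m=((h[...,1]>150)&((h[...,0]<8)|(h[...,0]>172))&(h[...,2]>60)).astype(np.uint8)
    k=np.zeros_like(m); x0,y0,x1,y1=box; k[y0:y1,x0:x1]=1; m*=k
    return m
def fit(w,m,x0,zc):
    """fit (x,y,yaw) of the handle box (top at z=zc) to its silhouette by comparing hull's rect"""
    obs=max(cv2.findContours(m,0,2)[0],key=cv2.contourArea)
    (c,s,_)=cv2.minAreaRect(obs); v=cv2.fitLine(obs,cv2.DIST_L2,0,.01,.01).ravel()
    mo=cv2.moments(m,True); th=.5*np.arctan2(2*mo["mu11"],mo["mu20"]-mo["mu02"])
    B=np.array([[a,b,c] for a in(-.028,.028) for b in(-.009,.009) for c in (zc-.032,zc)])
    def res(p):
        P=w2pix(w,R.from_euler("z",p[2]).apply(B)+[p[0],p[1],0]).astype(np.float32)
        hull=cv2.convexHull(P); mm=cv2.moments(hull)
        t=.5*np.arctan2(2*mm["mu11"],mm["mu20"]-mm["mu02"])
        return [mm["m10"]/mm["m00"]-mo["m10"]/mo["m00"],mm["m01"]/mm["m00"]-mo["m01"]/mo["m00"],60*np.sin(t-th)]
    return least_squares(res,x0,diff_step=1e-4).x
E
python3 snap.py w2; python3 - <<'E'
from red import *
import json
for n in("w1","w2"):
    w=json.load(open(f"pics/{n}.json")); m=redmask(cv2.imread(f"pics/{n}.png"),(250,180,380,290))
    print(n,m.sum(),w["xyz"],fit(w,m,[.467,.275,-.11],.095))
E
```

```text
1.2333 [0.4653 0.2761 0.2204] [1.106e-01 9.939e-01 2.000e-04] [-0.72  0.16  0.11  1.73 -0.02  1.26  0.86] [-0.2  0.7  0.6] 0.05 0.0
w1 1390 [0.39328861533750614, 0.28406907771628653, 0.3605304533139439] [ 0.47092094  0.27660989 -0.14005823]
w2 1394 [0.3932788915968655, 0.2840962943820687, 0.36056128338757426] [ 0.47084383  0.2766159  -0.1372691 ]
```

drive_tool(series=[0,0,0.2,-0.1,0,0.7,0.15,0,0,0.2,-0.1,0,1.4,0.15,0,0,0.2,-0.1,0,2.1,0.15,0,0,0.2,-0.1,0,2.8,0.15,0,0,0.2,-0.1,0,3.3,0.15,0,0,0.2,-0.1,0,3.48,0.15,0,0,0.2,-0.1,0,3.48,0.15])

```text
time: 1.87
ee_pos: [0.4688, 0.2743, 0.0797]
eef_rot: [0.065, 0.998, -0.001, -0.001]
ft_force: [0.2, -0.3, 0.1]
width: 0.0499
grip_force: 0.0
```

drive_tool(series=[0,0,0,0,0,0,-0.3,0,0,0,0,0,0,-0.5,0,0,0,0,0,0,-0.7,0,0,0,0,0,0,-1,0,0,0,0,0,0,-1,0,0,0,0,0,0,-1], grip_force=30)

```text
time: 2.37
ee_pos: [0.4704, 0.2746, 0.0819]
eef_rot: [0.065, 0.998, 0.0, 0.0]
ft_force: [-0.1, 1.7, 0.3]
width: 0.0178
grip_force: 1.7
```

```bash
python3 snap.py w3
```

```text
2.3667 [0.4704 0.2746 0.0819] [0.1303 0.9915 0.001 ] [-0.7   0.31  0.1   1.86 -0.04  0.97  0.86] [-0.1  1.7  0.3] 0.0178 1.7201534356718184
```

drive_tool(series=[0,0,0,0,0,0,-1,0,0,0,0,0,0,-1,0,0,0,0,0,0,-1])

```text
time: 2.67
ee_pos: [0.4704, 0.2746, 0.0819]
eef_rot: [0.065, 0.998, 0.0, 0.0]
ft_force: [-1.0, -0.4, 5.8]
width: 0.0176
grip_force: 30.0
```

```bash
python3 snap.py w4
```

```text
2.6667 [0.4704 0.2746 0.0819] [1.303e-01 9.915e-01 8.000e-04] [-0.7   0.31  0.1   1.86 -0.04  0.97  0.86] [-1.  -0.4  5.8] 0.0176 30.000193887390196
```

drive_tool(series=[0,0,0,0,0,-0.4,-1,0,0,0,0,0,-0.9,-1,0,0,0,0,0,-1.4,-1,0,0,0,0,0,-2.0,-1,0,0,0,0,0,-2.6,-1,0,0,0,0,0,-3.2,-1,0,0,0,0,0,-3.5,-1,0,0,0,0,0,-3.5,-1,0,0,0,0,0,-3.5,-1])

```text
time: 3.47
ee_pos: [0.47, 0.2742, 0.2206]
eef_rot: [0.065, 0.998, -0.0, -0.0]
ft_force: [-0.1, 0.0, -2.3]
width: 0.0177
grip_force: 30.0
```

```bash
python3 snap.py w5; python3 -c "
from h import *
im=camera('scene'); cv2.imwrite('pics/s1.png',im[:,:,::-1])
t=camera('top'); cv2.imwrite('pics/t1.png',t[:,:,::-1])
a=cv2.imread('pics/w5.png'); b=cv2.resize(im[150:400,120:420,::-1],(480,400)); 
cv2.imwrite('pics/v5.png',np.hstack([cv2.resize(a,(320,240)),cv2.resize(b,(288,240))]))"
```

```text
3.4667 [0.47   0.2742 0.2206] [ 1.304e-01  9.915e-01 -1.000e-04] [-0.71  0.17  0.11  1.72 -0.02  1.26  0.84] [-0.1  0.  -2.3] 0.0177 29.997277418151498
```

View pics/v5.png

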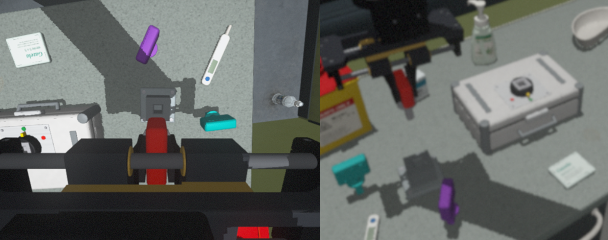

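The key is lifted: the red handle is in the jaws and the holder's hole is empty at wrist (314,216). I'll go over the knob now.

drive_tool(series=[0,0,0,-0.2,-0.6,-0.3,-1,0,0,0,-0.4,-1.4,-0.74,-1,0,0,0,-0.6,-2.3,-0.74,-1,0,0,0,-0.85,-3.2,-0.74,-1,0,0,0,-1.1,-4.1,-0.74,-1,0,0,0,-1.3,-5.0,-0.74,-1,0,0,0,-1.45,-5.6,-0.74,-1,0,0,0,-1.53,-5.85,-0.74,-1,0,0,0,-1.53,-5.85,-0.74,-1,0,0,0,-1.53,-5.85,-0.74,-1])

```text
time: 4.45
ee_pos: [0.5, 0.035, 0.2501]
eef_rot: [0.065, 0.998, 0.0, -0.001]
ft_force: [-0.5, 1.2, -1.6]
width: 0.0175
grip_force: 30.0
```

drive_tool(series=[0,0,0,0,0,0,-1,0,0,0,0,0,0,-1])

```text
time: 4.62
ee_pos: [0.5001, 0.0361, 0.2506]
eef_rot: [0.064, 0.998, 0.0, -0.0]
ft_force: [-0.3, -0.2, -1.6]
width: 0.0179
grip_force: 30.0
```

```bash
python3 snap.py w6; python3 -c "
import cv2,numpy as np
a=cv2.imread('pics/w5.png')[150:350,250:380];b=cv2.imread('pics/w6.png')[150:350,250:380]
cv2.imwrite('pics/v6.png',cv2.resize(np.hstack([a,b]),None,fx=3,fy=3,interpolation=cv2.INTER_CUBIC))"
```

```text
4.6167 [0.5001 0.0361 0.2506] [1.276e-01 9.918e-01 1.000e-04] [-0.46  0.05  0.31  1.79 -0.01  1.31  1.29] [-0.3 -0.2 -1.6] 0.0179 29.997361656278372
```

View pics/v6.png

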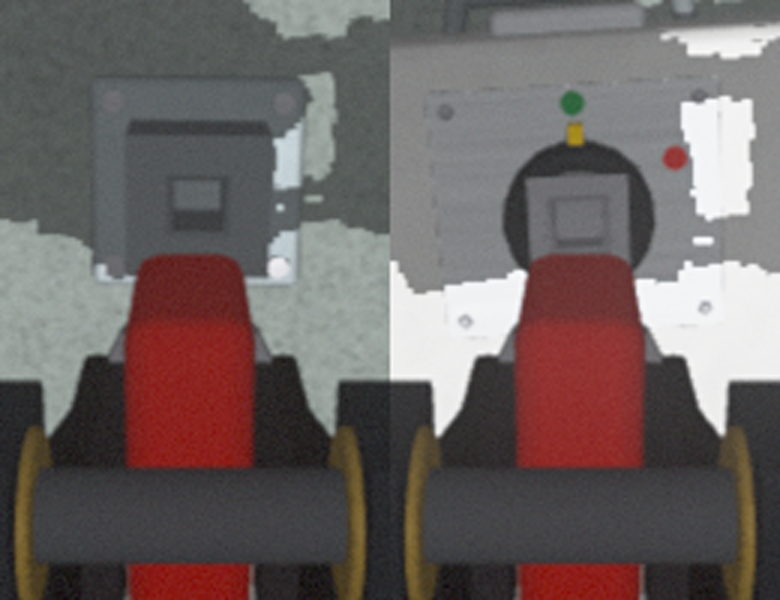

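In the left half (over the holder) the hole's mouth is centred at crop (197,204), full (315.7,218). In the right half (over the knob) the recess centre is at crop (580,219), full (313.3,223), with the pointer (575,133) close to green and nearly aligned with the key.

```bash
python3 - <<'E'
from h import *
import json
w5=json.load(open("pics/w5.json"));w6=json.load(open("pics/w6.json"))
H=pix2w(w5,(315.7,218),.045);L=pix2w(w6,(313.3,223),.093)
s=telemetry.read_state(); T=R.from_quat(s["eef_rot"])
print(H,L)
# handle end (top edge of top face) in tool frame, z .0131 above TCP
for uv in((250+128/3,150+318/3),(250+248/3,150+318/3)):
    p=pix2w(w6,uv,.2506+.0131); print("handle end in tool",T.inv().apply(p-s["ee_pos"]))
off=T.inv().apply([H[0]-.4704,H[1]-.2746,0]); print("hole in tool at home",off)
tgt=L-H+np.array([.4704,.2746,.0819]); print("tgt",tgt)
print("shift units",T.inv().apply([*(tgt-s["ee_pos"])[:2],0])/.04)
E
```

```text
[0.47065429 0.27674854 0.045     ] [0.50079121 0.03643435 0.093     ]
handle end in tool [ 0.02792957 -0.00770586 -0.01305043]
handle end in tool [ 0.02796058  0.00803079 -0.013049  ]
hole in tool at home [2.25945583e-05 2.16341443e-03 2.06082230e-07]
tgt [0.50053693 0.03428582 0.1299    ]
shift units [-1.51793663e-02 -3.93377503e-02 -1.13730586e-05]
```

drive_tool(series=[0,0,-0.5,0,-0.02,0.6,-1,0,0,-0.5,0,-0.02,1.2,-1,0,0,-0.5,0,-0.02,1.7,-1,0,0,-0.5,0,-0.02,2.0,-1,0,0,-0.5,0,-0.02,2.1,-1,0,0,-0.5,0,-0.02,2.15,-1,0,0,-0.5,0,-0.02,2.2,-1,0,0,-0.5,0,-0.02,2.25,-1,0,0,-0.5,0,-0.02,2.3,-1])

```text
time: 5.42
ee_pos: [0.5007, 0.0338, 0.1596]
eef_rot: [0.043, 0.999, 0.0, 0.001]
ft_force: [0.1, -0.7, -0.6]
width: 0.0178
grip_force: 30.0
```

drive_tool(series=[0,0,0,0,0,0.04,-1,0,0,0,0,0,0.08,-1,0,0,0,0,0,0.12,-1,0,0,0,0,0,0.16,-1,0,0,0,0,0,0.16,-1])

```text
time: 5.83
ee_pos: [0.5004, 0.0342, 0.1525]
eef_rot: [0.043, 0.999, 0.0, 0.0]
ft_force: [2.1, 4.7, -1.6]
width: 0.0181
grip_force: 30.0
```

drive_tool(series=[0,0,0,-0.01,0.02,0,-1,0,0,0,-0.01,0.03,0.03,-1,0,0,0,-0.01,0.03,0.06,-1,0,0,0,-0.01,0.03,0.09,-1,0,0,0,-0.01,0.03,0.09,-1,0,0,0,-0.01,0.03,0.09,-1])

```text
time: 6.33
ee_pos: [0.5006, 0.0344, 0.1489]
eef_rot: [0.044, 0.999, -0.0, -0.0]
ft_force: [-0.5, 0.9, 0.3]
width: 0.0181
grip_force: 30.0
```

drive_tool(series=[0,0,0.8,0,0,0,-1,0,0,1.6,0,0,0,-1,0,0,2.4,0,0,0,-1,0,0,3.2,0,0,0,-1,0,0,4.0,0,0,0,-1,0,0,4.8,0,0,0,-1,0,0,5.6,0,0,0,-1,0,0,6.4,0,0,0,-1,0,0,7.2,0,0,0,-1,0,0,8.0,0,0,0,-1])

```text
time: 7.17
ee_pos: [0.501, 0.0349, 0.149]
eef_rot: [0.384, 0.923, 0.0, 0.0]
ft_force: [1.4, 0.8, -0.5]
width: 0.0177
grip_force: 30.0
```

```bash
python3 snap.py w7; python3 -c "
from h import *
s=telemetry.read_state(); print(s['torque'],s['ft_force'])"
```

```text
7.1667 [0.501  0.0349 0.149 ] [7.092e-01 7.050e-01 7.000e-04] [-0.49  0.14  0.36  1.92 -0.06  1.09  0.67] [ 1.4  0.8 -0.5] 0.0177 30.001835371367633
[ 0.3043127  -0.31463769  0.05346608] [ 0.48167125  0.77757635 -1.49771438]
```

drive_tool(series=[0,0,0.8,0,0,0,-1,0,0,1.6,0,0,0,-1,0,0,2.4,0,0,0,-1,0,0,3.2,0,0,0,-1,0,0,4.0,0,0,0,-1,0,0,4.8,0,0,0,-1,0,0,5.6,0,0,0,-1,0,0,6.2,0,0,0,-1,0,0,6.8,0,0,0,-1,0,0,6.8,0,0,0,-1])

```text
time: 8.05
ee_pos: [0.5006, 0.0347, 0.149]
eef_rot: [0.636, 0.771, -0.0, -0.0]
ft_force: [-0.3, -0.1, 0.7]
width: 0.0179
grip_force: 30.0
```

```bash
python3 snap.py w8; python3 -c "
from h import *
s=telemetry.read_state(); print(s['torque'],s['ft_force'])"
```

```text
8.05 [0.5006 0.0347 0.149 ] [ 9.817e-01  1.902e-01 -2.000e-04] [-0.54  0.14  0.41  1.92 -0.06  1.09  0.09] [-0.3 -0.1  0.7] 0.0179 29.99998703598976
[0.01984987 0.24798633 0.06776539] [-2.05354969  0.57913682  1.59713796]
```

drive_tool(series=[0,0,0.4,0,0,0,-1,0,0,0.8,0,0,0,-1,0,0,1.0,0,0,0,-1,0,0,1.0,0,0,0,-1])

```text
time: 8.43
ee_pos: [0.5006, 0.0347, 0.1489]
eef_rot: [0.669, 0.744, -0.0, -0.0]
ft_force: [-2.0, 0.2, 1.9]
width: 0.0178
grip_force: 30.0
```

```bash
python3 snap.py w9; python3 -c "
from h import *
s=telemetry.read_state(); print(s['torque'],s['ft_force'])"
```

```text
8.4333 [0.5006 0.0347 0.1489] [ 9.944e-01  1.060e-01 -3.000e-04] [-0.54  0.14  0.41  1.92 -0.06  1.09  0.  ] [-2.   0.2  1.9] 0.0178 30.002008946612477
[0.03439304 0.51656548 0.10890899] [-1.63599153  0.18341755  2.22858335]
```

drive_tool(series=[0,0,0.3,0,0,0,-1,0,0,0.6,0,0,0,-1,0,0,0.8,0,0,0,-1,0,0,0.8,0,0,0,-1,0,0,0.8,0,0,0,-1])

```text
time: 8.9
ee_pos: [0.5005, 0.0347, 0.1489]
eef_rot: [0.694, 0.72, -0.0, -0.0]
ft_force: [-1.7, 0.1, 2.6]
width: 0.0182
grip_force: 30.0
```

```bash
python3 snap.py w10; python3 -c "
from h import *
s=telemetry.read_state(); print(s['torque'],s['ft_force'])
im=camera('scene'); cv2.imwrite('pics/s2.png',im[:,:,::-1])
a=cv2.resize(im[190:290,260:400,::-1],(392,280),interpolation=cv2.INTER_CUBIC)
b=cv2.resize(cv2.imread('pics/w10.png'),(373,280))
cv2.imwrite('pics/v10.png',np.hstack([a,b]))"
```

```text
8.9 [0.5005 0.0347 0.1489] [ 9.993e-01  3.650e-02 -4.000e-04] [-0.55  0.14  0.42  1.92 -0.06  1.09 -0.07] [-1.7  0.1  2.6] 0.0182 30.010178997181356
[0.01974148 0.74641282 0.12789515] [-2.12603535  0.65292469  2.22816113]
```

View pics/v10.png

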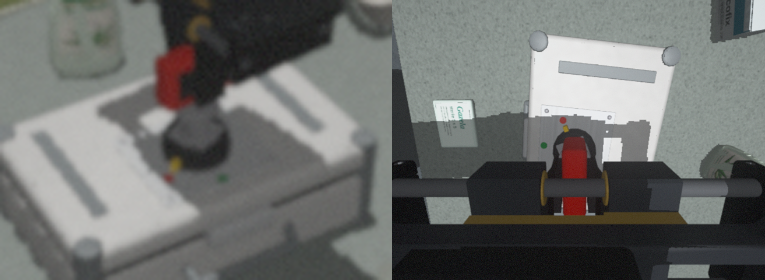

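The pointer is next to the red mark in both views (wrist half: pointer (565,128), red (563,120)). I'll measure the angle.

```bash
cat > ptr.py <<'E'
from h import *
import json,sys
n=sys.argv[1]; C=np.array([.5006,.0348]) if len(sys.argv)<3 else np.array(eval(sys.argv[2]))
w=json.load(open(f"pics/{n}.json")); h=cv2.cvtColor(cv2.imread(f"pics/{n}.png"),cv2.COLOR_BGR2HSV).astype(int)
for nm,lo,hi,z in(("yellow",18,32,.085),("green",50,80,.075),("red",-8,8,.075)):
    hue=np.where(h[...,0]>172,h[...,0]-180,h[...,0])
    m=((hue>=lo)&(hue<=hi)&(h[...,1]>110)&(h[...,2]>70)).astype(np.uint8); m[300:]=0
    k,_,st,ce=cv2.connectedComponentsWithStats(m)
    for i in range(1,k):
        if 8<st[i,4]<400:
            p=pix2w(w,ce[i],z); d=p[:2]-C
            if np.hypot(*d)<.06: print(nm,st[i,4],ce[i].round(1),np.hypot(*d).round(4),"angle from -x cw deg",np.degrees(np.arctan2(d[1],-d[0])).round(1))
E
echo before; python3 ptr.py w6 ; echo now; python3 ptr.py w10
```

```text
before
yellow 41 [311.2 194.7] 0.0243 angle from -x cw deg 6.6
green 34 [310.3 184. ] 0.0326 angle from -x cw deg 5.2
red 42 [344.5 202. ] 0.0346 angle from -x cw deg 70.2
now
yellow 85 [297.9 220.7] 0.0262 angle from -x cw deg 71.8
yellow 27 [260.3 296.6] 0.0415 angle from -x cw deg -40.7
yellow 22 [365.5 296.5] 0.0445 angle from -x cw deg -146.8
green 75 [260.2 248.9] 0.033 angle from -x cw deg 4.3
red 96 [293.  205.9] 0.0342 angle from -x cw deg 69.6
```

The pointer is at the red mark (71.8° against about 70°, and it started at about 5–6°), so the knob is at its stop. Next: back off within the play, then lift.

drive_tool(series=[0,0,-1.0,0,0,0,-1,0,0,-2.0,0,0,0,-1,0,0,-2.8,0,0,0,-1,0,0,-2.8,0,0,-0.1,-1,0,0,-2.8,0,0,-0.3,-1,0,0,-2.8,0,0,-0.6,-1,0,0,-2.8,0,0,-1.2,-1,0,0,-2.8,0,0,-1.8,-1,0,0,-2.8,0,0,-2.2,-1,0,0,-2.8,0,0,-2.2,-1])

```text
time: 9.83
ee_pos: [0.5025, 0.0347, 0.2411]
eef_rot: [0.603, 0.798, 0.003, 0.002]
ft_force: [1.2, 1.3, -1.1]
width: 0.0181
grip_force: 30.0
```

```bash
python3 snap.py w11; python3 ptr.py w11; python3 - <<'E'
from h import *
q=R.from_matrix(np.array([[-.9915,.1304,0],[.1304,.9915,0],[0,0,-1]])).as_quat()
print(tool_move([.4704,.2746,.235],q))
E
```

```text
9.8333 [0.5025 0.0347 0.2411] [0.9619 0.2732 0.0063] [-0.54  0.05  0.4   1.8  -0.02  1.28  0.14] [ 1.2  1.3 -1.1] 0.0181 29.997107405215502
yellow 35 [305.9 194.2] 0.0261 angle from -x cw deg 71.1
green 32 [274.  208.3] 0.0327 angle from -x cw deg 4.7
red 43 [304.8 183.6] 0.0341 angle from -x cw deg 70.0
(array([  0.04082641,   0.02563925, -13.32397425]), array([5.98250769, 0.88714416, 0.10345407]))
```

drive_tool(series=[0,0,-1.2,0.4,0.05,0.1,-1,0,0,-2.5,1.0,0.15,0.1,-1,0,0,-3.8,1.6,0.25,0.1,-1,0,0,-5.1,2.3,0.35,0.1,-1,0,0,-6.4,3.0,0.45,0.1,-1,0,0,-7.7,3.7,0.55,0.1,-1,0,0,-9.0,4.4,0.65,0.1,-1,0,0,-10.3,5.1,0.75,0.1,-1,0,0,-11.6,5.7,0.85,0.1,-1,0,0,-12.9,5.98,0.89,0.1,-1])

```text
time: 10.72
ee_pos: [0.4673, 0.2779, 0.2317]
eef_rot: [0.079, 0.997, -0.0, -0.001]
ft_force: [0.3, -0.5, -1.0]
width: 0.0181
grip_force: 30.0
```

drive_tool(series=[0,0,-0.4,0,0,0,-1,0,0,-0.4,0,0,0,-1,0,0,-0.4,0,0,0,-1,0,0,-0.4,0,0,0,-1])

```text
time: 11.05
ee_pos: [0.469, 0.2736, 0.2325]
eef_rot: [0.067, 0.998, -0.0, -0.0]
ft_force: [-1.0, 0.1, -1.6]
width: 0.0176
grip_force: 30.0
```

```bash
python3 snap.py w12; python3 - <<'E'
from h import *
q=R.from_matrix(np.array([[-.9915,.1304,0],[.1304,.9915,0],[0,0,-1]])).as_quat()
print(tool_move([.4705,.2752,.0819],q))
a=cv2.imread('pics/w12.png')[150:350,250:380]
cv2.imwrite("pics/v12.png",cv2.resize(a,None,fx=3,fy=3,interpolation=cv2.INTER_CUBIC))
E
```

```text
11.05 [0.469  0.2736 0.2325] [ 1.336e-01  9.910e-01 -6.000e-04] [-0.75  0.16  0.15  1.71 -0.02  1.28  0.85] [-1.   0.1 -1.6] 0.0176 29.997202986851335
(array([-0.00363224, -0.00305631, -0.03318718]), array([-0.03184304,  0.04308095,  3.76881844]))
```

View pics/v12.png

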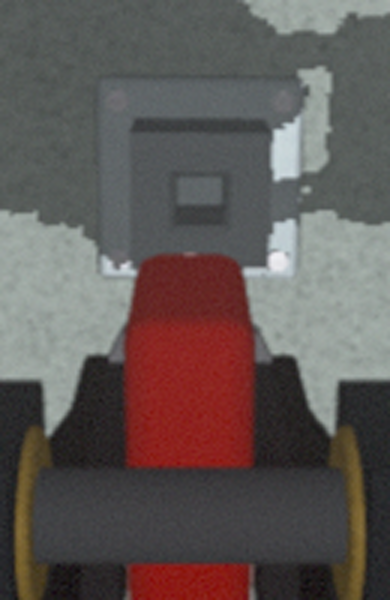

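The key sits unchanged in the hand (handle end at crop x 128–250) and the hole is centred at crop (200,198). Lowering now.

drive_tool(series=[0,0,0,-0.03,0.04,0.5,-1,0,0,0,-0.03,0.04,1.2,-1,0,0,0,-0.03,0.04,1.9,-1,0,0,0,-0.03,0.04,2.5,-1,0,0,0,-0.03,0.04,2.75,-1,0,0,0,-0.03,0.04,2.9,-1,0,0,0,-0.03,0.04,3.0,-1,0,0,0,-0.03,0.04,3.1,-1,0,0,0,-0.03,0.04,3.2,-1])

```text
time: 11.85
ee_pos: [0.4711, 0.2763, 0.1059]
eef_rot: [0.065, 0.998, 0.001, 0.001]
ft_force: [-0.2, -0.1, -1.8]
width: 0.0178
grip_force: 30.0
```

drive_tool(series=[0,0,0,0,0,0.1,-1,0,0,0,0,0,0.2,-1,0,0,0,0,0,0.3,-1,0,0,0,0,0,0.4,-1,0,0,0,0,0,0.48,-1,0,0,0,0,0,0.54,-1,0,0,0,0,0,0.56,-1,0,0,0,0,0,0.56,-1])

```text
time: 12.52
ee_pos: [0.4702, 0.2759, 0.0823]
eef_rot: [0.065, 0.998, -0.0, -0.0]
ft_force: [-1.0, -0.9, -0.7]
width: 0.0175
grip_force: 30.0
```

drive_tool(series=[0,0,0,0,0,0.01,-0.55,0,0,0,0,0,0.01,-0.4,0,0,0,0,0,0.01,-0.2,0,0,0,0,0,0.01,0,0,0,0,0,0,0.01,0.15,0,0,0,0,0,0.01,0.15], grip_force=10)

```text
time: 13.02
ee_pos: [0.4704, 0.2759, 0.0823]
eef_rot: [0.065, 0.998, 0.0, 0.0]
ft_force: [-1.4, -0.0, -0.2]
width: 0.0447
grip_force: 0.0
```

drive_tool(series=[0,0,0,0,0,-0.3,0.15,0,0,0,0,0,-0.8,0.15,0,0,0,0,0,-1.5,0.15,0,0,0,0,0,-2.2,0.15,0,0,0,0,0,-2.9,0.15,0,0,0,0,0,-3.5,0.15,0,0,0,0,0,-3.5,0.15,0,0,0,0,0,-3.5,0.15])

```text
time: 13.68
ee_pos: [0.471, 0.2762, 0.2244]
eef_rot: [0.065, 0.998, 0.001, 0.001]
ft_force: [0.1, -0.4, -0.8]
width: 0.0502
grip_force: 0.0
```

```bash
python3 snap.py w13; python3 - <<'E'
from red import *
import json
for n in("w2","w13"):
    w=json.load(open(f"pics/{n}.json")); m=redmask(cv2.imread(f"pics/{n}.png"),(250,180,380,290)); print(n,m.sum(),fit(w,m,[.467,.275,-.11],.095))
im=camera("top")[:,:,::-1]; cv2.imwrite("pics/t9.png",im)
a=cv2.imread("pics/w13.png")[150:300,240:390]
cv2.imwrite("pics/v13.png",np.hstack([cv2.resize(a,(360,360)),cv2.resize(im[220:310,280:380],(400,360))]))
E
```

```text
13.6833 [0.471  0.2762 0.2244] [0.1305 0.9915 0.0026] [-0.75  0.16  0.15  1.71 -0.03  1.26  0.85] [ 0.1 -0.4 -0.8] 0.0502 0.0
w2 1394 [ 0.47084383  0.2766159  -0.1372691 ]
w13 1360 [ 0.47041642  0.27569132 -0.12650111]
```

View pics/v13.png

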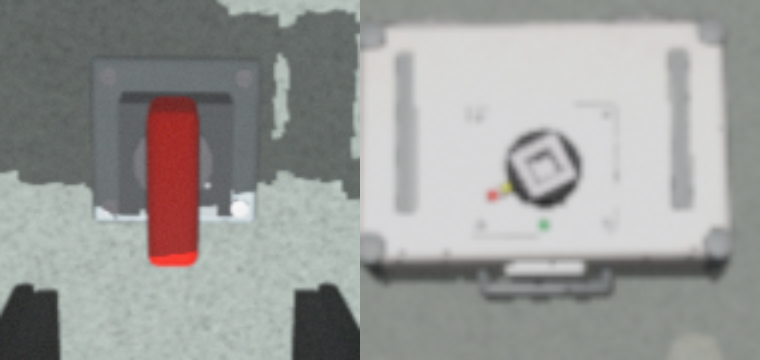

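The key stands home in the holder, at the same place in the picture as at the start. The knob's pointer (507,187) is at the red mark (492,196), and the gripper is clear. Handing in.

drive_tool(series=[0,0,0,0,0,0,0.15,0,0,0,0,0,0,0.15,0,0,0,0,0,0,0.15])

```text
time: 14.03
ee_pos: [0.47, 0.2757, 0.2214]
eef_rot: [0.065, 0.998, -0.0, -0.001]
ft_force: [-0.4, 0.3, -0.4]
width: 0.05
grip_force: 0.0
```

```bash
python3 -c "
from bench import r
print(r.close_job())"
```

```text
the job is handed in; nothing more can be done
None
```

The knob is turned to its stop with the pointer at the red mark, the key is back in its holder and released, and the job was handed in at about 14 s; the hand-in call returned no verdict.

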